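Stand the electrode probe in its station

TASK

Take the electrode probe lying on the bench, lay it home on the sloping rest (foot against the stop, cap up) and let go, and take it again by its cap. Then lower its foot at a tilt into the station's bore from the open front, straighten it into the forked head so that it stands upright on the bore's floor, and only then press the small retaining lever fully down. Put things down gently and leave everything else on the bench where it is.

Things in the scene. Friction and masses are not known exactly. Their poses are not given: they have to be found in the camera images.
- probe: electrode probe, 205 mm long, 120 g, starts lying level. Body x runs along it from the foot (metal guard) to the black cap; centreline 12 mm above the origin in body z; origin under mid-length (foot end x = -102.5, cap end +102.5). Along it from the foot, diameters: guard 24 over 0-24 mm, grey shaft 14 over 24-150, eight-sided collar 24 over 150-158 and cap 22 over 158-205 (flats to body y, z)
- probe_foot (a point): point on the probe's centreline at the very end of the guard (flat nose 16 mm dia., bevelled out to 24 mm over 5 mm). The balance point lies about 95 to 120 mm from here
- probe_cap (a point): point on the probe's centreline in the middle of the eight-sided cap, 182 mm from the foot end (axes as the probe's)
- rest: fixed sloping rest, grey footplate 150 x 80 mm, origin at the centre of its underside. Two white V saddles (sides at 45 degrees) and a foot stop hold the probe's centreline in the plane y = 0, rising at 50 degrees from level towards body -x: foot end low, at (55, 0, 50) mm, cap high. Open from above
- rest_foot (a point): where probe_foot lies when the probe is home on the rest, against the stop. The lower saddle is under the guard, 5-19 mm along from here
- rest_top (a point): where probe_cap lies when the probe is home on the rest. The upper saddle is under the shaft, 121-135 mm from the foot; from 25 to 115 mm nothing is nearer than 30 mm below the centreline, so fingers fit round the shaft there
- station: fixed station, 110 x 94 mm, 150 mm high; origin on the bench on the bore's axis, open front to body -x. White block 60 mm high (x -45..55, y -42..42) with a vertical bore; post behind (x 32..48) with a forked head over the bore; the lever hangs on a pin on the +y prong, pin along x at y = 34, z = 144 mm, x = -23..-43
- bore_mouth (a point): centre of the mouth of the round bore, 32 mm dia., z = 60 mm in the station
- bore_floor (a point): centre of the bore's flat floor, z = 15 mm in the station: probe_foot comes here
- fork (a point): on the bore's axis at mid height of the forked head (z = 138..150 mm). Slot 20 mm wide, closed 9.5 mm behind this point, open to the front (-x); the round-ended prongs reach 26 mm forward and 28 mm to either side. The probe's guard cannot pass down through the slot, its shaft can enter from the front
- lever (a joint): small steel retaining lever, rad: 0 = fully down at its stop; starts raised at 1.3-1.5, limit 1.6; friction (0.035 N m) holds it. Turns about the pin in the plane x = -36 mm of the station. Its 60 mm tail points out (+y) and up by (value - 0.79) rad from level; press the tail straight down at y = 62-72 mm: the inner arm comes up from below to lie level across the slot's front
- lever_pad (a point): centre of the black thumb pad (20 x 14 x 9 mm) near the end of the lever's tail, 50 mm from the pin
- tape: roll of label tape, 63 mm wide ring lying flat, 19 mm high; a bystander; origin at the centre of its underside
- timer: upright bench timer, 35 x 62 x 62 mm; a bystander; origin at the centre of its underside
- marker: marker pen lying flat, 131 mm long along its own y, 17 mm thick; a bystander; origin at the centre of its underside
- beaker: glass beaker, 63 mm wide, 70 mm high; a bystander; origin at the centre of its underside
- dropper: small dropper bottle, 33 mm wide, 82 mm high; a bystander; origin at the centre of its underside
- reagent_bottle: screw-cap plastic bottle, 56 mm wide, 106 mm high; a bystander; origin at the centre of its underside
Mind the look-alikes: they are no part of the job. What is shaped like the probe but pink is not meant.

How it is judged:
By the outcome, as a careful person would: the job done as asked, in the order asked, and still so for the second after the job is handed in, with the robot touching nothing.
It also fails if it takes over 72 s, if anything falls off the work surface, if the arm or the gripper's body presses on something with over 40 N, if the wrist force passes 120 N, or if a joint passes its speed limit or range.

ROBOT

A 6-joint arm with a two-finger parallel gripper is mounted at the origin on a cart in front of the work surface, level with it; the furniture and walls round the work are solid. World frame = base frame: x ahead of the robot, y to its left, z up, the work surface at z = 0. Lengths are in mm, angles in rad, forces in N, time in s.
With the tool pointing down it reaches from about 275 to 750 mm from the base axis. Payload 10.2 kg.
Tool frame: the origin (TCP) lies at the very end of the fingers, on their centre line; the grasp point (between the pads) lies 19 mm behind it; z points along the fingers, y is the line along which they close (so a half turn about z gives the same grasp; the last joint's range is limited). The gripper opens to 85 mm and grips with 20 to 120 N. Pads are 22 mm wide; open, the fingers measure 114 mm over their backs; the gripper's body (76 mm by 85 mm) begins 54 mm behind the grasp point. The pads swing forward as they close: fully open they stand 13 mm farther back than shut.
Start: joints at [-1.433, 0.313, 1.498, -0, 1.331, -0.223], TCP at [185.325, -491.209, 231.294] pointing down, gripper open.
Joint ranges: [-2.94, 2.94], [-0.97, 2.17], [0.19, 2.56], [-1.23, 4.37], [0.02, 3.11], [-2.88, 2.88]. Speed limits (rad/s): [2.39, 2.39, 3.01, 3.14, 3.14, 3.14].

INTERFACE

Orientations are given as a unit quaternion [w, x, y, z].
In Python, from rig import ctrl gives the robot as it stands.
- The arm moves only by the tool step_arm, never from a script. Its argument "increments" is a list of rows, each a list of 3 entries, a list of its own where there are three numbers: the shift along the tool's x, y, z in cm, then the turn, a rotation vector about the tool's x, y, z in degrees, then the opening in per cent of the stroke, from 0 (shut) to 100 (fully open). A call has 1 to 8 rows; each row is the pose to reach, as a shift and turn from the pose commanded when the call began, along the tool's axes at that moment; what a row does not reach only later rows make up. A row lasts 1/8 s, in which the tool goes at most 62.5 mm and 10.7 degrees, less where a joint would pass 70% of its speed; a pose out of reach is approached as far as the arm can. A call with a gripper value outside its range is refused whole. The fingers move at their own pace and stop on an object; "squeeze" is the grip in N (left out, the last holds). Time passes only in rows, so rows that repeat a pose let the fingers close. It gives the time, the measured TCP pose, the force, the opening and the grip force at its end, in the units of the state.
- ctrl.sense(): the state, without advancing time (a new reading comes with each control period).
- ctrl.capture(name): name is "scene" or "top" or "wrist"; returns a dict with "img" (480x640x3 uint8, red, green, blue), "fx", "fy", "cx", "cy" (pixels), "extrinsics" (4x4, takes a point from camera to world coordinates). Camera axes: x right, y down, z forward; pixel columns grow to the right and rows downward; lengths in mm; the calibration is good to about 2 mm. A picture is of the moment at which its call begins. There is no depth.
- ctrl.finish_job(): hands the job in; it is judged then, once.
The state is a dict: "time_s": time; "joints": joint angles; "dq": joint speeds; "tau": joint torques, N m; "eef_pos": TCP position; "ee_rot": TCP orientation; "force": force on the tool from outside, world axes, zero at the start; "wrist_torque": the same for the moment, N m; "grip_width": opening from 0.0 (shut) to 1.0 (fully open); "grip_force": force on a finger pad.
Only numpy, scipy, OpenCV 4.12 (cv2) and the standard library are available. Lean on these libraries where they do the work, as an engineer would, in place of code of your own. Each camera call takes 0.05 s, during which the arm holds its last target. There are 200 camera calls.

## Working session

There is one attempt and no reset: what is moved stays moved. The work goes in short steps, Python scripts to look and compute and a tool call to move; the robot and the scene stay as the last step left them, time stands still between calls to the robot, and variables do not carry over. Pictures are saved under pics/ and viewed, at most 10 in all, crops included, and the job is handed in when it is done.

Besides the shell and the picture viewer there is one more tool, called as name([rows], argument=value, ...), one row to a line, values as JSON. step_arm: Moves the arm, as the interface text tells. Its arguments: {"type":"object","properties":{"increments":{"type":"array"},"squeeze":{"type":"number"}},"required":["increments"]}

```bash
mkdir -p pics; ls; python3 - <<'E'
from rig import ctrl
import cv2,pickle
d={}
for n in ("scene","top"):
    c=ctrl.capture(n); d[n]=c
    cv2.imwrite(f"pics/{n}0.png",c["img"][:,:,::-1]); print(n,c["fx"],c["cx"],c["cy"],c["extrinsics"].round(3).tolist() if hasattr(c["extrinsics"],"round") else c["extrinsics"])
pickle.dump(d,open("c0.pkl","wb"))
s=ctrl.sense();print(s["eef_pos"],s["ee_rot"],s["time_s"])
E
```

```text
pics
scene 463.94499791888694 322.0024938164785 244.52101316109906 [[-0.671, -0.399, 0.625, -371.104], [-0.742, 0.373, -0.558, 675.793], [-0.011, -0.838, -0.546, 893.041], [0.0, 0.0, 0.0, 1.0]]
top 443.91401187532864 321.9921524301792 245.18710014635457 [[-0.029, -0.994, 0.109, 372.333], [-1.0, 0.028, -0.015, -98.074], [0.012, -0.11, -0.994, 1403.033], [0.0, 0.0, 0.0, 1.0]]
[ 185.29290834 -490.98756355  230.80146701] [-5.53683582e-04  9.83770883e-01  1.79428377e-01  2.05202538e-05] 0.1
```

View pics/scene0.png

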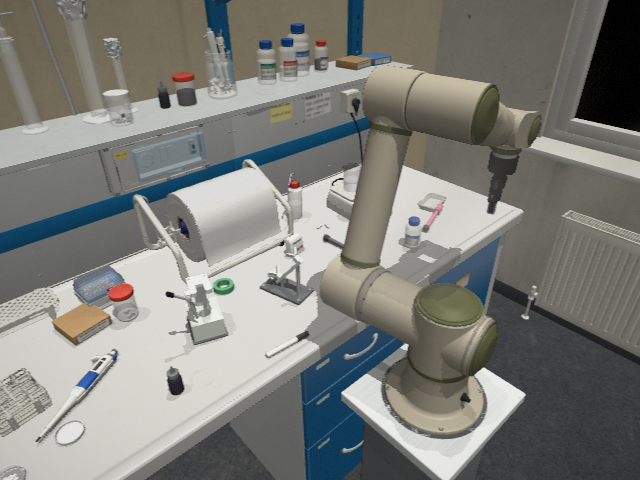

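View pics/top0.png

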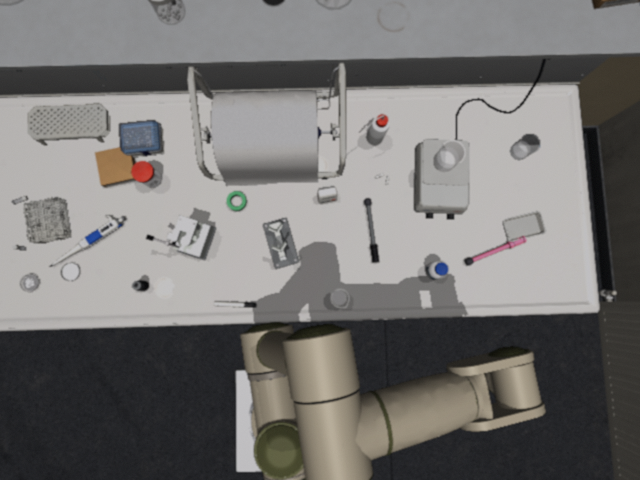

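The scene view shows the station at (205,310), the rest at (288,275) and the arm. In the top view, the things that could be taken for the probe are the dark rod (372,230), the pink rod (495,250), the marker (235,303) and the thermometer-like stick (90,240). I choose the dark/grey rod at (372,230) and will check it in a close crop.

```bash
cat > h.py <<'E'
import numpy as np,cv2,pickle
from scipy.spatial.transform import Rotation as R
def ray(c,u,v):
    E=np.array(c["extrinsics"]); d=np.array([(u-c["cx"])/c["fx"],(v-c["cy"])/c["fy"],1.])
    return E[:3,3],E[:3,:3]@d
def onz(c,u,v,z):
    o,d=ray(c,u,v); return (o+d*(z-o[2])/d[2])
def proj(c,P):
    E=np.array(c["extrinsics"]); p=(np.atleast_2d(P)-E[:3,3])@E[:3,:3]
    return np.c_[c["fx"]*p[:,0]/p[:,2]+c["cx"],c["fy"]*p[:,1]/p[:,2]+c["cy"]]
def quat(s): q=s["ee_rot"]; return R.from_quat([q[1],q[2],q[3],q[0]])
E
python3 - <<'E'
from h import *
d=pickle.load(open("c0.pkl","rb"));t=d["top"]["img"];s=d["scene"]["img"]
f=lambda i,u,v,w,h,k:cv2.resize(i[v:v+h,u:u+w],None,fx=k,fy=k,interpolation=cv2.INTER_CUBIC)
a=f(t,340,190,100,75,4);b=f(t,250,205,60,75,4);b=cv2.resize(b,(400,300)) if 0 else f(t,240,205,100,75,4)
c=f(t,140,195,100,75,4);e=f(s,160,240,160,120,2.5)
cv2.imwrite("pics/m1.png",np.vstack([np.hstack([a,b]),np.hstack([c,e])])[:,:,::-1])
E
```

```text
(no output)
```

View pics/m1.png

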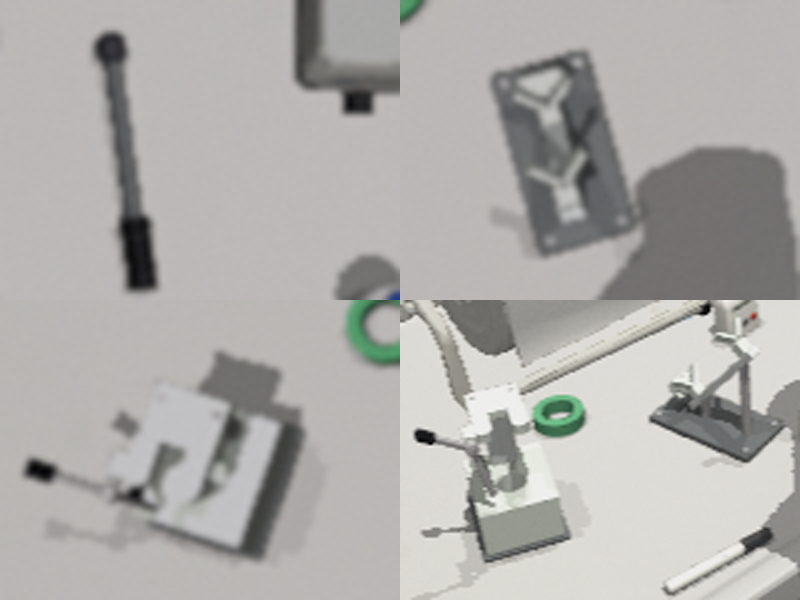

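The crop shows the grey shaft with the black cap at the robot end, pixel (375,262), and the guard at the far end (367,198). Its length is about 205 mm, so this is the probe. The rest is at (281,243) with its low end away from the robot. The station's lever tail points left, pad at (150,237).

```bash
cat >> h.py <<'E'
def rows(goals, s=None):
    """goals: list of (pos, Rotation); prints increments"""
    from rig import ctrl
    s=s or ctrl.sense(); p0=np.array(s["eef_pos"]);R0=quat(s)
    for p,Rg in goals:
        print(np.round(R0.inv().apply(np.array(p)-p0)/10,2).tolist(), np.round((R0.inv()*Rg).as_rotvec(degrees=True),1).tolist())
def tool(yaw,phi):
    """tool pointing down, tilted phi deg towards heading yaw(deg); tool y horizontal, perpendicular to the heading"""
    f=np.array([np.cos(np.radians(yaw)),np.sin(np.radians(yaw)),0]);p=np.radians(phi)
    z=f*np.sin(p)+np.array([0,0,-np.cos(p)]); x=f*np.cos(p)+np.array([0,0,np.sin(p)])
    y=np.cross(z,x); return R.from_matrix(np.c_[x,y,z])
E
python3 - <<'E'
from h import *
d=pickle.load(open("c0.pkl","rb"));T=d["top"];S=d["scene"]
cap=onz(T,375.2,262.2,12);foot=onz(T,367.5,198.2,12);print("probe",cap,foot,np.linalg.norm(cap-foot),np.degrees(np.arctan2(*(foot-cap)[1::-1])))
c=[onz(T,240+u/4,205+v/4,6) for u,v in((92,76),(188,50),(236,230),(145,255))]
print("rest",np.mean(c,0)); b=(c[0]+c[1]-c[2]-c[3]);print(np.degrees(np.arctan2(b[1],b[0])),np.linalg.norm(b)/2)
print("pad",onz(T,150,237.5,173))
for z in(0,60,150): print(z,onz(T,140+260/4,195+258/4,z),onz(T,140+300/4,195+125/4,z))
print(quat({"ee_rot":[-5.5e-4,.98377,.1794,0]}).as_matrix().round(2))
from rig import ctrl
w=ctrl.capture("wrist");s=ctrl.sense();E=np.array(w["extrinsics"]);Rt=quat(s)
print("cam in tool",Rt.inv().apply(E[:3,3]-s["eef_pos"]),(Rt.inv().as_matrix()@E[:3,:3]).round(2),w["fx"])
rows([((330,-225,250),tool(3,25))])
E
```

```text
probe [ 466.9307521  -285.14441606   12.        ] [ 672.26607065 -269.17802584   12.        ] 205.9551374916144 4.446238101043027
rest [536.36416116   9.00162099   6.        ]
14.469325836331205 148.74735849535568
pad [542.41965347 360.37970593 173.        ]
0 [491.48184558 251.08647234   0.        ] [596.81710789 219.3126827    0.        ]
60 [486.38650897 236.1547962   60.        ] [587.21716039 205.73979711  60.        ]
150 [478.74350405 213.75728198 150.        ] [572.81723913 185.38046872 150.        ]
[[ 0.94  0.35 -0.  ]
 [ 0.35 -0.94  0.  ]
 [ 0.   -0.   -1.  ]]
cam in tool [  74.20006026    0.4296916  -141.34406807] [[-0.   -0.96 -0.29]
 [ 1.   -0.   -0.  ]
 [ 0.   -0.29  0.96]] 361.58594341791184
[22.93, -19.78, -1.89] [-3.9, 24.8, 17.4]
```

```bash
python3 - <<'E'
from h import *
foot=np.array([672,-269.2,12]);u=np.array([-.997,-.0775,0]);P=foot+88*u;Rg=tool(4.4,25);z=Rg.apply([0,0,1])
print(P); rows([(P-130*z,Rg)])
E
```

```text
[ 584.264 -276.02    12.   ]
[39.64, -7.56, 10.12] [-3.6, 24.8, 16.0]
```

step_arm([
  [[10, -2, 2.5], [-1, 6, 4], 70],
  [[20, -4, 5], [-2, 12, 8], 70],
  [[30, -6, 7.5], [-3, 18, 12], 70],
  [[39.6, -7.6, 10.1], [-3.6, 24.8, 16], 70],
  [[39.6, -7.6, 10.1], [-3.6, 24.8, 16], 70],
  [[39.6, -7.6, 10.1], [-3.6, 24.8, 16], 70],
  [[39.6, -7.6, 10.1], [-3.6, 24.8, 16], 70],
  [[39.6, -7.6, 10.1], [-3.6, 24.8, 16], 70],
], squeeze=70)

```text
time_s: 1.15
eef_pos: [530.1, -278.1, 129.1]
ee_rot: [-0.009, 0.976, 0.039, 0.215]
force: [-0.4, -0.2, 0.0]
grip_width: 0.703
grip_force: 0.0
```

```bash
python3 - <<'E'
from h import *
from rig import ctrl
w=ctrl.capture("wrist");s=ctrl.sense();pickle.dump((w,s),open("w1.pkl","wb"))
cv2.imwrite("pics/w1.png",w["img"][:,:,::-1]);print(s["eef_pos"],s["joints"],s["time_s"],s["force"])
u=np.array([-.997,-.0775,0]);f=np.array([672,-269.2,12]);print(proj(w,[f,f+24*u,f+88*u,f+150*u,f+205*u]).round(0).tolist())
E
```

```text
[ 529.27632817 -279.36590089  129.6989869 ] [-0.82824864  0.41961458  1.70085142  0.48003573  0.8020582   0.36424434] 1.2 [ 0.16180759  1.03956852 -1.07603802]
[[324.0, 114.0], [324.0, 142.0], [324.0, 221.0], [324.0, 303.0], [324.0, 379.0]]
```

View pics/w1.png

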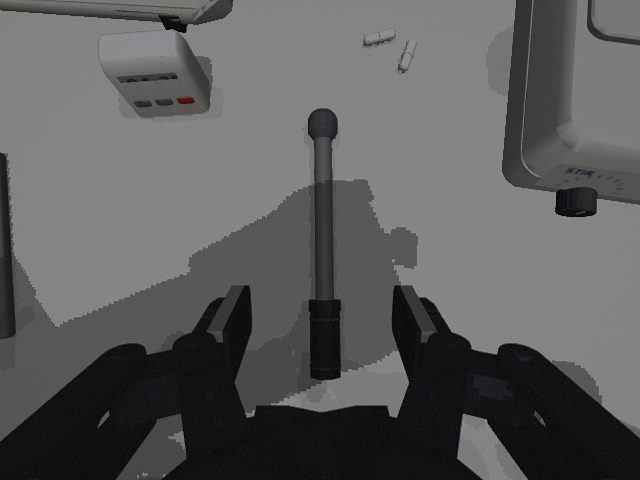

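The wrist view shows the probe as predicted: guard end at (323,108), guard/shaft at row 137, collar at row 300, cap end at (325,378). The estimate is within about 2 mm, so I go down to grasp.

```bash
python3 - <<'E'
from h import *
foot=np.array([673.5,-268.5,12]);u=np.array([-.9965,-.083,0]);P=foot+88*u;Rg=tool(4.8,25);z=Rg.apply([0,0,1])
print(P); rows([(P-40*z,Rg),(P+7*z,Rg)])
E
```

```text
[ 585.808 -275.804   12.   ]
[0.17, 0.1, 9.06] [0.1, 0.1, -0.2]
[0.18, 0.09, 13.76] [0.1, 0.1, -0.2]
```

step_arm([
  [[0.2, 0.1, 5], [0, 0, 0], 60],
  [[0.2, 0.1, 10], [0, 0, 0], 60],
  [[0.2, 0.1, 12.5], [0, 0, 0], 60],
  [[0.2, 0.1, 13.6], [0, 0, 0], 60],
  [[0.2, 0.1, 13.6], [0, 0, 0], 60],
  [[0.2, 0.1, 13.6], [0, 0, 0], 30],
  [[0.2, 0.1, 13.6], [0, 0, 0], 0],
  [[0.2, 0.1, 13.6], [0, 0, 0], 0],
], squeeze=70)

```text
time_s: 2.2
eef_pos: [588.4, -277.4, 9.1]
ee_rot: [-0.007, 0.975, 0.038, 0.217]
force: [-3.0, 0.1, 6.0]
grip_width: 0.127
grip_force: 68.4
```

step_arm([
  [[0, 0, 0], [0, 0, 0], 0],
  [[0, 0, 0], [0, 0, 0], 0],
  [[0, 0, 0], [0, 0, 0], 0],
  [[0, 0, 0], [0, 0, 0], 0],
])

```text
time_s: 2.7
eef_pos: [588.4, -277.4, 9.1]
ee_rot: [-0.007, 0.975, 0.038, 0.217]
force: [-4.0, 0.1, 6.5]
grip_width: 0.123
grip_force: 68.4
```

step_arm([
  [[0.8, 0, -1.8], [0, 0, 0], 0],
  [[2.4, 0, -5.4], [0, 0, 0], 0],
  [[4.2, 0, -9], [0, 0, 0], 0],
  [[6.3, 0, -13.5], [0, 0, 0], 0],
  [[8.5, 0, -18], [0, 0, 0], 0],
  [[8.5, 0, -18], [0, 0, 0], 0],
])

```text
time_s: 3.45
eef_pos: [590.1, -277.4, 212.6]
ee_rot: [-0.005, 0.975, 0.038, 0.219]
force: [0.1, 0.3, -1.6]
grip_width: 0.126
grip_force: 68.6
```

```bash
python3 - <<'E'
from h import *
from rig import ctrl
w=ctrl.capture("wrist");s=ctrl.sense();pickle.dump((w,s),open("w2.pkl","wb"))
cv2.imwrite("pics/w2.png",w["img"][:,:,::-1]);print(s["eef_pos"],s["joints"],s["grip_width"],s["force"],s["wrist_torque"])
# expected probe if the hold were unchanged
R0=quat({"ee_rot":[-0.007,.975,.038,.217]});p0=np.array([588.4,-277.4,9.1])
f=np.array([673.5,-268.5,12]);u=np.array([-.9965,-.083,0]);Rn=quat(s)
q=[R0.inv().apply(f+k*u-p0) for k in(0,24,88,150,205)];print(np.round(q,1).tolist());print(proj(w,[Rn.apply(a)+s["eef_pos"] for a in q]).round(0).tolist())
E
```

```text
[ 589.27287104 -276.75226904  209.28423155] [-0.74301313  0.42503978  1.46192538  0.38011894  0.97756198  0.57993588] 0.12653666913493175 [-0.09553932  0.85512214 -2.41042414] [-0.00879612  0.24018754 -0.02092867]
[[78.7, -2.3, 33.6], [57.0, -2.2, 23.5], [-1.0, -1.8, -3.7], [-57.1, -1.4, -30.0], [-107.0, -1.1, -53.3]]
[[314.0, 116.0], [314.0, 165.0], [315.0, 307.0], [315.0, 462.0], [316.0, 616.0]]
```

View pics/w2.png

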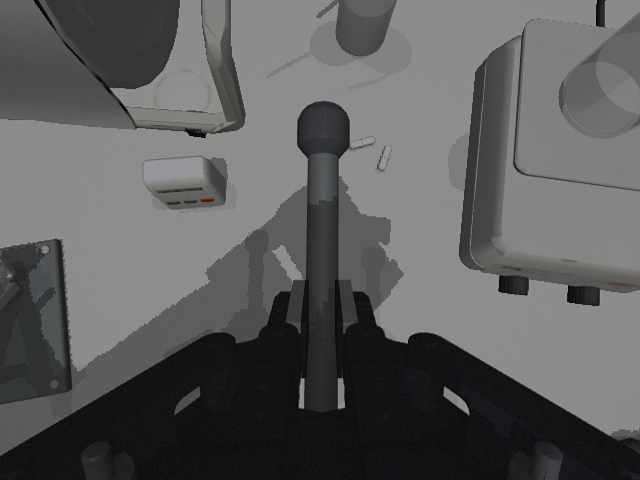

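The picture shows the probe held centrally between the pads: guard end (323,103), guard/shaft at row 155. It hasn't turned in the grip.

```bash
cat >> h.py <<'E'
def restframe(O=(536.4,9.0),yaw=14.5):
    b=np.array([np.cos(np.radians(yaw)),np.sin(np.radians(yaw)),0]);k=np.radians(50);Z=np.array([0,0,1.])
    foot=np.array([O[0],O[1],0])+55*b+50*Z
    return b,foot,-np.cos(k)*b+np.sin(k)*Z,np.sin(k)*b+np.cos(k)*Z   # bx, foot, axis to cap, normal
FT=np.array([78.7,0,33.6])  # foot in tool while holding shaft
E
python3 - <<'E'
from h import *
w,s=pickle.load(open("w2.pkl","rb"));Rn=quat(s);n=np.array([.423,0,-.906]);u=np.array([-.906,0,-.423])
for k,r in((0,8),(5,12),(24,12)): print(proj(w,[Rn.apply(FT+k*u+r*n)+s["eef_pos"],Rn.apply(FT+k*u+r*n+[0,12,0])+s["eef_pos"]]).round(0).tolist())
b,f,a,nn=restframe();Rg=tool(14.5,-25);print(Rg.apply(u),a)
p=f-Rg.apply(FT); rows([(p+80*nn+15*a,Rg)]);print(p)
E
```

```text
[[319.0, 107.0], [346.0, 107.0]]
[[319.0, 114.0], [346.0, 114.0]]
[[319.0, 156.0], [347.0, 156.0]]
[-0.62188705 -0.16083093  0.76626034] [-0.62231331 -0.16094116  0.76604444]
[0.29, -29.78, 3.62] [0.2, -49.9, -10.4]
[534.34128318   8.46757963 113.71199884]
```

step_arm([
  [[0, -5, 0.5], [0, -9, -2], 0],
  [[0, -10, 1], [0, -18, -4], 0],
  [[0.1, -15, 1.8], [0, -27, -6], 0],
  [[0.2, -20, 2.4], [0, -36, -8], 0],
  [[0.3, -25, 3], [0.1, -45, -9.5], 0],
  [[0.3, -29.8, 3.6], [0.2, -50, -10.4], 0],
  [[0.3, -29.8, 3.6], [0.2, -50, -10.4], 0],
  [[0.3, -29.8, 3.6], [0.2, -50, -10.4], 0],
])

```text
time_s: 4.5
eef_pos: [583.9, 21.4, 174.6]
ee_rot: [0.026, 0.968, 0.123, -0.217]
force: [-0.6, -0.8, -1.0]
grip_width: 0.132
grip_force: 68.7
```

```bash
cat > look.py <<'E'
import sys
from h import *
from rig import ctrl
def look(name,boxes,k=None):
    """boxes: (cam,u,v,w,h); side by side crops scaled to 400x? each; returns captures"""
    cs={};out=[]
    for cam,u,v,ww,hh in boxes:
        if cam not in cs: cs[cam]=ctrl.capture(cam)
        out.append(cv2.resize(cs[cam]["img"][v:v+hh,u:u+ww],(400,int(400*hh/ww)),interpolation=cv2.INTER_CUBIC))
    H=max(o.shape[0] for o in out)
    out=[cv2.copyMakeBorder(o,0,H-o.shape[0],0,0,cv2.BORDER_CONSTANT) for o in out]
    cv2.imwrite(f"pics/{name}.png",np.hstack(out)[:,:,::-1]);s=ctrl.sense();pickle.dump((cs,s),open(name+".pkl","wb"))
    return cs,s
E
python3 - <<'E'
from look import *
cs,s=look("r1",[("wrist",0,0,640,480),("scene",210,160,160,160)])
print(s["eef_pos"],s["joints"],s["force"])
b,f,a,n=restframe();g=proj
O=np.array([536.4,9,0]);y=np.array([-b[1],b[0],0])
C=[O+i*75*b+j*40*y+[0,0,6] for i,j in((1,1),(1,-1),(-1,-1),(-1,1))]
for c in cs: print(c,"plate",proj(cs[c],C).round().tolist(),"foot/top",proj(cs[c],[f,f+182*a]).round().tolist())
E
```

```text
[584.00576381  20.61066843 175.3861541 ] [-0.10108453  0.74887325  1.01948278 -0.14835044  1.78644374  1.21700816] [-0.99317073 -0.69167686 -2.09081249]
wrist plate [[267.0, 92.0], [377.0, 92.0], [362.0, 241.0], [282.0, 241.0]] foot/top [[322.0, 147.0], [321.0, 433.0]]
scene plate [[261.0, 286.0], [277.0, 273.0], [316.0, 289.0], [300.0, 303.0]] foot/top [[273.0, 270.0], [302.0, 243.0]]
```

View pics/r1.png

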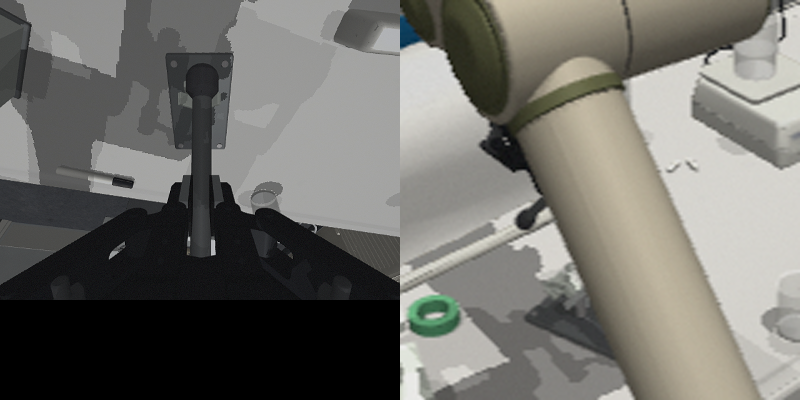

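```bash
python3 - <<'E'
from h import *
cs,s=pickle.load(open("r1.pkl","rb"));g=cv2.cvtColor(cs["wrist"]["img"],cv2.COLOR_RGB2GRAY)
for c in(290,350):print(c,[(r,int(g[r,c])) for r in range(78,98,1)],[(r,int(g[r,c])) for r in range(226,250,2)])
for r in(100,130,200):print(r,[(c,int(g[r,c])) for c in range(262,282)],[(c,int(g[r,c])) for c in range(360,380)])
E
```

```text
290 [(78, 87), (79, 88), (80, 88), (81, 89), (82, 88), (83, 89), (84, 68), (85, 47), (86, 47), (87, 49), (88, 55), (89, 55), (90, 53), (91, 52), (92, 52), (93, 53), (94, 52), (95, 53), (96, 53), (97, 53)] [(226, 54), (228, 52), (230, 71), (232, 83), (234, 84), (236, 75), (238, 74), (240, 109), (242, 107), (244, 106), (246, 108), (248, 106)]
350 [(78, 96), (79, 95), (80, 96), (81, 96), (82, 96), (83, 81), (84, 63), (85, 47), (86, 46), (87, 51), (88, 58), (89, 58), (90, 59), (91, 59), (92, 58), (93, 59), (94, 59), (95, 59), (96, 58), (97, 58)] [(226, 91), (228, 94), (230, 96), (232, 142), (234, 141), (236, 125), (238, 107), (240, 155), (242, 154), (244, 154), (246, 154), (248, 153)]
100 [(262, 87), (263, 89), (264, 88), (265, 60), (266, 47), (267, 49), (268, 54), (269, 52), (270, 53), (271, 51), (272, 53), (273, 72), (274, 82), (275, 80), (276, 80), (277, 79), (278, 83), (279, 82), (280, 80), (281, 77)] [(360, 90), (361, 91), (362, 87), (363, 88), (364, 86), (365, 69), (366, 57), (367, 57), (368, 59), (369, 71), (370, 66), (371, 78), (372, 72), (373, 129), (374, 157), (375, 152), (376,
[... 278 characters left out ...]
), (361, 101), (362, 101), (363, 101), (364, 100), (365, 101), (366, 101), (367, 96), (368, 82), (369, 77), (370, 126), (371, 157), (372, 153), (373, 153), (374, 153), (375, 154), (376, 153), (377, 154), (378, 155), (379, 152)]
200 [(262, 91), (263, 94), (264, 110), (265, 108), (266, 107), (267, 108), (268, 109), (269, 107), (270, 109), (271, 106), (272, 108), (273, 108), (274, 107), (275, 92), (276, 59), (277, 53), (278, 59), (279, 65), (280, 64), (281, 53)] [(360, 97), (361, 85), (362, 76), (363, 81), (364, 160), (365, 155), (366, 153), (367, 154), (368, 154), (369, 154), (370, 152), (371, 155), (372, 154), (373, 155), (374, 153), (375, 154), (376, 154), (377, 154), (378, 153), (379, 153)]
```

```bash
python3 - <<'E'
from h import *
cs,s=pickle.load(open("r1.pkl","rb"));w=cs["wrist"]
for z in(0,4,8):
    A=onz(w,319,84.5,z);B=onz(w,319.5,239,z);d=A-B;L=onz(w,268.5,130,z);Q=onz(w,370,130,z)
    print(z,A,B,(A+B)/2,np.linalg.norm(d),np.degrees(np.arctan2(d[1],d[0])),np.linalg.norm(L-Q))
E
```

```text
0 [611.8126383  30.7101872   0.       ] [460.00449829  -8.07494187   0.        ] [535.9085683   11.31762266   0.        ] 156.68438853336136 14.331791726635402 81.72889552541308
4 [613.23222524  31.03410986   4.        ] [463.66637852  -7.17814061   4.        ] [538.44930188  11.92798463   4.        ] 154.3700702606061 14.331791726635394 80.52171286926537
8 [614.65181218  31.35803253   8.        ] [467.32825875  -6.28133934   8.        ] [540.99003546  12.53834659   8.        ] 152.0557519878507 14.331791726635394 79.31453021311773
```

```bash
python3 - <<'E'
from h import *
b,f,a,n=restframe((539.5,11.8),14.4);Rg=tool(14.4,-25);FT[1]=1.2
p=f-Rg.apply(FT);rows([(p+30*n+8*a,Rg),(p+10*n+8*a,Rg),(p+8*a,Rg),(p,Rg)])
print("n,a in tool",Rg.inv().apply(n),Rg.inv().apply(a),"n,a",n,a)
E
```

```text
[-1.14, -0.36, 4.54] [-0.1, 0.1, 0.0]
[-1.98, -0.36, 6.35] [-0.1, 0.1, 0.0]
[-2.4, -0.36, 7.26] [-0.1, 0.1, 0.0]
[-1.67, -0.36, 7.6] [-0.1, 0.1, 0.0]
n,a in tool [ 4.22618262e-01 -3.97704044e-17 -9.06307787e-01] [-9.06307787e-01  7.81052670e-18 -4.22618262e-01] n,a [0.74197775 0.19050751 0.64278761] [-0.62259325 -0.15985478  0.76604444]
```

step_arm([
  [[-0.6, -0.2, 2.3], [0, 0, 0], 0],
  [[-1.1, -0.4, 4.5], [0, 0, 0], 0],
  [[-1.6, -0.4, 5.5], [0, 0, 0], 0],
  [[-2.0, -0.4, 6.4], [0, 0, 0], 0],
  [[-2.0, -0.4, 6.4], [0, 0, 0], 0],
])

```text
time_s: 5.22
eef_pos: [539.0, 13.9, 125.9]
ee_rot: [0.026, 0.968, 0.123, -0.216]
force: [0.3, 0.3, -1.7]
grip_width: 0.126
grip_force: 68.7
```

step_arm([
  [[-0.2, 0, 0.4], [0, 0, 0], 0],
  [[-0.3, 0, 0.65], [0, 0, 0], 0],
  [[-0.3, 0, 0.65], [0, 0, 0], 0],
])

```text
time_s: 5.6
eef_pos: [534.1, 13.1, 121.3]
ee_rot: [0.026, 0.968, 0.123, -0.216]
force: [0.2, -0.7, -0.9]
grip_width: 0.13
grip_force: 68.7
```

step_arm([
  [[-0.08, 0, 0.18], [0, 0, 0], 0],
  [[-0.08, 0, 0.18], [0, 0, 0], 0],
])

```text
time_s: 5.85
eef_pos: [533.7, 12.5, 120.7]
ee_rot: [0.027, 0.969, 0.123, -0.214]
force: [5.8, -0.9, 3.3]
grip_width: 0.124
grip_force: 69.4
```

step_arm([
  [[-0.08, 0, 0.18], [0, 0, 0], 0],
  [[-0.08, 0, 0.18], [0, 0, 0], 0],
])

```text
time_s: 6.1
eef_pos: [533.4, 11.9, 120.2]
ee_rot: [0.027, 0.969, 0.123, -0.213]
force: [10.5, -1.2, 5.7]
grip_width: 0.126
grip_force: 70.0
```

step_arm([
  [[0.08, 0, -0.18], [0, 0, 0], 0],
  [[0.35, 0, -0.05], [0, 0, 0], 0],
  [[0.62, 0, 0.07], [0, 0, 0], 0],
  [[0.62, 0, 0.07], [0, 0, 0], 0],
])

```text
time_s: 6.6
eef_pos: [537.1, 13.0, 115.9]
ee_rot: [0.027, 0.968, 0.123, -0.215]
force: [5.1, -5.3, 4.3]
grip_width: 0.127
grip_force: 69.4
```

step_arm([
  [[0.27, 0, 0.13], [0, 0, 0], 0],
  [[0.27, 0, 0.13], [0, 0, 0], 0],
])

```text
time_s: 6.85
eef_pos: [537.7, 13.2, 115.1]
ee_rot: [0.027, 0.968, 0.123, -0.217]
force: [-4.8, -6.1, 16.2]
grip_width: 0.127
grip_force: 70.4
```

step_arm([
  [[-0.12, 0, -0.06], [0, 0, 0], 0],
  [[-0.12, 0, -0.06], [0, 0, 0], 16],
  [[-0.12, 0, -0.06], [0, 0, 0], 22],
  [[-0.12, 0, -0.06], [0, 0, 0], 35],
  [[-0.12, 0, -0.06], [0, 0, 0], 45],
  [[-0.12, 0, -0.06], [0, 0, 0], 45],
], squeeze=40)

```text
time_s: 7.6
eef_pos: [537.2, 14.2, 114.0]
ee_rot: [0.026, 0.968, 0.123, -0.216]
force: [0.7, 0.9, -1.1]
grip_width: 0.451
grip_force: 0.0
```

step_arm([
  [[0, 0, -2], [0, 0, 0], 45],
  [[0, 0, -5], [0, 0, 0], 45],
  [[0, 0, -9], [0, 0, 0], 45],
  [[0, 0, -13], [0, 0, 0], 45],
  [[0, 0, -13], [0, 0, 0], 45],
])

```text
time_s: 8.22
eef_pos: [592.0, 27.8, 233.9]
ee_rot: [0.027, 0.969, 0.123, -0.214]
force: [-0.2, -0.5, 0.0]
grip_width: 0.448
grip_force: 0.0
```

```bash
python3 - <<'E'
from look import *
cs,s=look("r2",[("wrist",0,0,640,480),("top",140,180,160,120)])
print(s["eef_pos"],s["joints"],s["force"])
b,f,a,n=restframe((539.5,11.8),14.4)
for c in cs: print(c,proj(cs[c],[f,f+24*a,f+150*a,f+182*a,f+205*a]).round().tolist())
E
```

```text
[590.55995389  27.57681776 230.98666148] [-0.08986168  0.73480051  0.90158087 -0.14993475  1.91971829  1.20590581] [-0.14969833  0.45241351 -0.40436589]
wrist [[324.0, 118.0], [324.0, 146.0], [324.0, 306.0], [324.0, 350.0], [324.0, 383.0]]
top [[274.0, 223.0], [275.0, 227.0], [280.0, 250.0], [281.0, 256.0], [282.0, 261.0]]
```

View pics/r2.png

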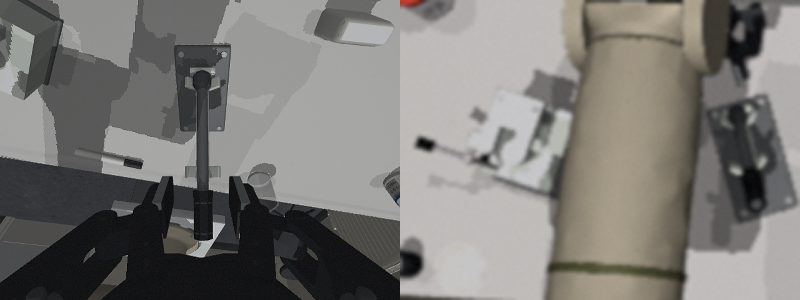

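The probe lies home: in the wrist view the foot is at (323,112), guard/shaft at row 147, cap end at row 381, within 3 px of prediction. In the top view the cap points to the robot. Next I take it coaxially by the cap.

```bash
python3 - <<'E'
from h import *
b,f,a,n=restframe((539.5,11.8),14.4);Rg=tool(14.4,40);z=Rg.apply([0,0,1]);print(z,a)
rows([((500,5,330),tool(14.4,5)),(f+265*a,Rg)]);print(f+265*a,f+168*a)
E
```

```text
[ 0.62259325  0.15985478 -0.76604444] [-0.62259325 -0.15985478  0.76604444]
[-12.66, -0.11, -4.98] [-0.2, 30.2, 0.1]
[-16.2, 0.23, 5.19] [-0.2, 65.2, 0.1]
[427.78486131 -16.88357241 253.00177743] [488.17640703  -1.37765893 178.69546644]
```

step_arm([
  [[-4, 0, -4.5], [0, 10, 0], 45],
  [[-9, 0, -7], [0, 20, 0], 45],
  [[-13, 0, -6], [0, 30, 0], 45],
  [[-15, 0, -3], [0, 40, 0], 45],
  [[-16, 0.1, 0], [0, 50, 0], 45],
  [[-16.3, 0.2, 3], [0, 60, 0], 45],
  [[-16.2, 0.2, 5.2], [-0.2, 65.2, 0.1], 45],
  [[-16.2, 0.2, 5.2], [-0.2, 65.2, 0.1], 45],
])

```text
time_s: 9.32
eef_pos: [426.1, -16.4, 251.2]
ee_rot: [-0.044, 0.933, 0.115, 0.338]
force: [0.3, -0.1, 1.6]
grip_width: 0.445
grip_force: 0.0
```

```bash
python3 - <<'E'
from look import *
cs,s=look("g1",[("wrist",0,0,640,480)])
b,f,a,n=restframe((539.5,11.8),14.4);Rg=tool(14.4,40)
print(s["eef_pos"],s["joints"],s["time_s"])
rows([(f+265*a,Rg),(f+215*a,Rg),(f+168*a,Rg)])
w=cs["wrist"];print(proj(w,[f,f+24*a,f+150*a,f+182*a,f+205*a]).round().tolist())
g=cv2.cvtColor(w["img"],cv2.COLOR_RGB2GRAY)
E
```

```text
[427.4991115  -16.83150133 253.19500896] [-0.64711939 -0.25050379  2.18397074  0.71704191  0.86790763  0.29408416] 9.375
[0.01, 0.01, 0.03] [0.1, 0.1, -0.2]
[0.02, 0.01, 5.03] [0.1, 0.1, -0.2]
[0.02, 0.0, 9.73] [0.1, 0.1, -0.2]
[[322.0, 187.0], [322.0, 191.0], [322.0, 222.0], [322.0, 236.0], [322.0, 247.0]]
```

View pics/g1.png

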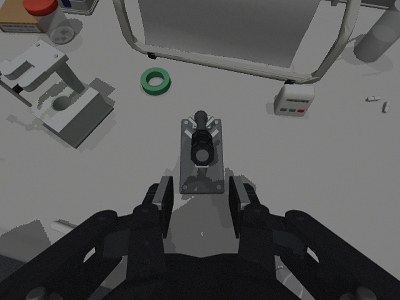

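The picture shows the cap end at (325,251), about 1.5 mm off prediction. The path in is clear.

step_arm([
  [[-0.1, 0.1, 3.5], [0, 0, 0], 45],
  [[-0.1, 0.1, 7], [0, 0, 0], 45],
  [[-0.1, 0.1, 9.7], [0, 0, 0], 45],
  [[-0.1, 0.1, 9.7], [0, 0, 0], 45],
], squeeze=60)

```text
time_s: 9.88
eef_pos: [488.9, -1.3, 178.2]
ee_rot: [-0.044, 0.932, 0.119, 0.339]
force: [-0.3, 0.1, 1.1]
grip_width: 0.452
grip_force: 0.0
```

step_arm([
  [[0, 0, 0], [0, 0, 0], 35],
  [[0, 0, 0], [0, 0, 0], 28],
  [[0, 0, 0], [0, 0, 0], 20],
  [[0, 0, 0], [0, 0, 0], 0],
  [[0, 0, 0], [0, 0, 0], 0],
  [[0, 0, 0], [0, 0, 0], 0],
])

```text
time_s: 10.62
eef_pos: [487.8, -1.9, 179.8]
ee_rot: [-0.043, 0.932, 0.118, 0.34]
force: [-7.0, 1.9, 8.4]
grip_width: 0.246
grip_force: 58.1
```

step_arm([
  [[1, 0, 0], [0, 0, 0], 0],
  [[3, 0, 0], [0, 0, 0], 0],
  [[6, 0, -2], [0, 0, 0], 0],
  [[9, 0, -6], [0, 0, 0], 0],
  [[12, 0, -11], [0, 0, 0], 0],
  [[12, 0, -11], [0, 0, 0], 0],
])

```text
time_s: 11.38
eef_pos: [508.6, 2.2, 345.0]
ee_rot: [-0.04, 0.931, 0.118, 0.343]
force: [-0.2, -0.2, -2.2]
grip_width: 0.246
grip_force: 59.0
```

```bash
cat >> h.py <<'E'
SO=np.array([555.,278.,0]);SY=-16.7
def st(p,O=None,yaw=None):
    return R.from_euler("z",SY if yaw is None else yaw,degrees=True).apply(np.array(p,float))+(SO if O is None else O)
E
python3 - <<'E'
from h import *
from rig import ctrl
s=ctrl.sense();print(s["eef_pos"],s["force"],s["grip_width"])
b,f,a,n=restframe((539.5,11.8),14.4)
q=quat({"ee_rot":[-.043,.932,.118,.34]});F=q.inv().apply(f-np.array([487.8,-1.9,179.8]));A=q.inv().apply(a);print("foot in tool",F,A)
Rg=tool(-16.7,35);p=st([-90,0,150])-Rg.apply(F);print(p);rows([(p,Rg)])
E
```

```text
[508.64299298   2.20262921 345.03985799] [-0.21934578 -0.23045225 -2.22746891] 0.24605752943133422
foot in tool [ -0.57900456  -0.36741952 169.16340578] [ 1.46607559e-03 -2.66327540e-04 -9.99998890e-01]
[376.20894346 331.25628883 288.90265304]
[-7.08, -35.19, 1.04] [-18.7, -5.4, 24.7]
```

step_arm([
  [[-2, -5, -2], [-4, -1, 5], 0],
  [[-4, -11, -3], [-8, -2, 10], 0],
  [[-6, -17, -3], [-12, -3, 15], 0],
  [[-7, -23, -3], [-15, -4, 20], 0],
  [[-7, -29, -3], [-18, -5, 24], 0],
  [[-7.1, -35.2, -1], [-18.7, -5.4, 24.7], 0],
  [[-7.1, -35.2, 1], [-18.7, -5.4, 24.7], 0],
  [[-7.1, -35.2, 1], [-18.7, -5.4, 24.7], 0],
])

```text
time_s: 12.38
eef_pos: [380.7, 297.6, 292.7]
ee_rot: [0.043, 0.945, -0.139, 0.294]
force: [1.0, -1.4, -0.4]
grip_width: 0.251
grip_force: 59.4
```

```bash
python3 - <<'E'
from look import *
cs={c:ctrl.capture(c) for c in("wrist","scene","top")};s=ctrl.sense();pickle.dump((cs,s),open("s1.pkl","wb"))
print(s["eef_pos"],s["joints"],s["time_s"])
P=[st(p) for p in([-45,-42,60],[-45,42,60],[-16,0,60],[0,0,60],[-26,-18,150],[-26,18,150],[48,0,150],[-36,74.6,173],[-90,0,150])]
pr={c:proj(cs[c],P).round(0) for c in cs}
for c in cs: print(c,pr[c].tolist())
f=lambda c,u,v,w,h,W:cv2.resize(cs[c]["img"][v:v+h,u:u+w],(W,int(W*h/w)),interpolation=cv2.INTER_CUBIC)
A=f("wrist",120,0,400,300,800)
B=np.hstack([f("top",130,180,100,75,400),f("scene",150,250,100,75,400)])
cv2.imwrite("pics/s1a.png",np.vstack([A[:, :],])[:,:,::-1]);cv2.imwrite("pics/s1b.png",B[:,:,::-1])
C=np.vstack([cv2.resize(A,(400,300)) ,]) 
E
```

```text
[380.10704443 298.19530069 291.47274565] [ 0.668125    0.05680364  1.76702788 -0.57099843  1.02176527  2.75400868] 12.525
wrist [[331.0, 213.0], [258.0, 213.0], [295.0, 190.0], [295.0, 177.0], [307.0, 160.0], [268.0, 160.0], [290.0, 93.0], [198.0, 157.0], [286.0, 225.0]]
scene [[225.0, 317.0], [193.0, 326.0], [206.0, 315.0], [205.0, 311.0], [209.0, 289.0], [195.0, 292.0], [196.0, 275.0], [171.0, 294.0], [208.0, 305.0]]
top [[200.0, 255.0], [174.0, 248.0], [190.0, 242.0], [191.0, 237.0], [186.0, 244.0], [173.0, 240.0], [187.0, 217.0], [150.0, 238.0], [173.0, 264.0]]
```

View pics/s1a.png

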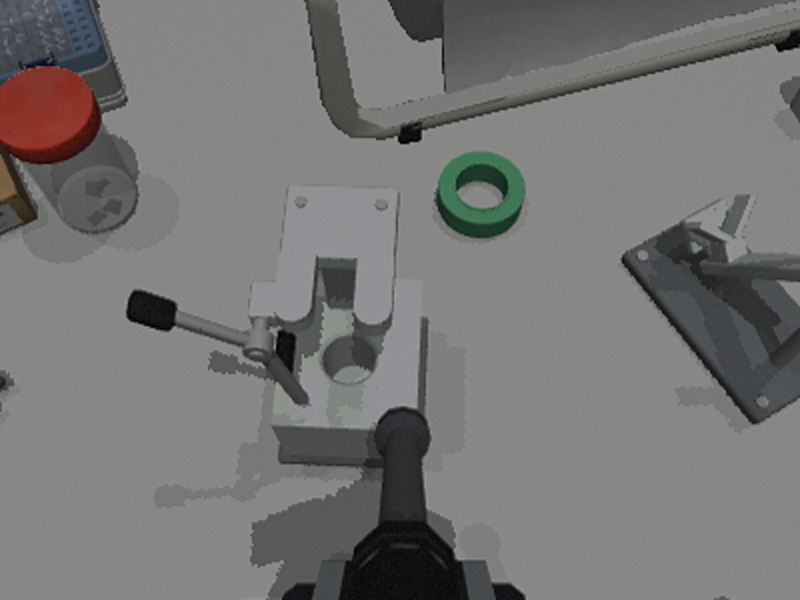

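The view shows the bore mouth at (294,179), prong tips at (266,161) and (306,162), and the lever pad at (196,155). All are within 2 px of the model, so the station pose is good. Since the grip is coaxial, I roll the tool −90° about the probe, which brings joint 6 back from its limit and turns the fingers away from the lever.

```bash
cat >> h.py <<'E'
SO=np.array([554.,278.3,0]);F2=np.array([-.6,-.4,169.2])
def stool(theta,roll=-90): return tool(SY,theta)*R.from_euler("z",roll,degrees=True)
def foot_at(x,z,theta,y=0,roll=-90):
    Rg=stool(theta,roll); return st([x,y,z])-Rg.apply([0,0,169.2]),Rg
E
python3 - <<'E'
from h import *
cs,s=pickle.load(open("s1.pkl","rb"));w=cs["wrist"];q=quat(s)
for k,r in((0,8),(5,12),(24,12)):
  a=[q.apply(np.array([r*i,r*j,169.2-k]))+s["eef_pos"] for i,j in((0,1),(0,-1),(1,0))];print(((proj(w,a)-[120,0])*2).round().tolist())
rows([foot_at(-90,150,35)])
E
```

```text
[[419.0, 422.0], [383.0, 422.0], [400.0, 404.0]]
[[428.0, 424.0], [373.0, 425.0], [400.0, 397.0]]
[[430.0, 435.0], [371.0, 436.0], [400.0, 407.0]]
[-1.36, -3.1, -0.59] [-0.6, 0.4, -89.6]
```

```bash
cat >> h.py <<'E'
def foot_at(x,z,theta,y=0,roll=-90):
    """theta: probe lean; the probe sits ~0.8 deg steeper than the tool"""
    Rg=stool(theta+.8,roll); return st([x,y,z])-Rg.apply([-.5,-2.5,169.2]),Rg
E
python3 - <<'E'
from h import *
rows([foot_at(-90,150,35),foot_at(-60,95,35)])
E
```

```text
[-1.35, -3.15, -0.59] [-1.2, 1.0, -89.6]
[-1.98, -3.14, 5.64] [-1.2, 1.0, -89.6]
```

step_arm([
  [[-0.7, -1.5, -0.6], [0, 0, -11], 0],
  [[-1.4, -3.2, -0.6], [0, 0, -22], 0],
  [[-1.4, -3.2, -0.6], [0, 0, -33], 0],
  [[-1.4, -3.2, -0.6], [-0.5, 0.5, -44], 0],
  [[-1.4, -3.2, -0.6], [-0.5, 0.5, -55], 0],
  [[-1.4, -3.2, -0.6], [-1, 1, -66], 0],
  [[-1.4, -3.2, -0.6], [-1, 1, -77], 0],
  [[-1.4, -3.2, -0.6], [-1.2, 1, -89.6], 0],
])

```text
time_s: 13.52
eef_pos: [376.8, 329.6, 290.5]
ee_rot: [0.241, 0.782, 0.542, 0.191]
force: [0.2, -0.5, -1.7]
grip_width: 0.245
grip_force: 59.8
```

```bash
python3 - <<'E'
from h import *
from rig import ctrl
s=ctrl.sense();print(s["eef_pos"],s["joints"],s["force"])
rows([foot_at(-60,95,35),foot_at(-30,80,32),foot_at(-4,66,28),foot_at(0,50,24)],s)
E
```

```text
[376.78520483 329.61277279 290.46913194] [ 0.74388859  0.115338    1.71552948 -0.62027415  1.0524119   1.34601061] [ 0.22658653 -0.46068636 -1.72734915]
[0.17, -1.11, 6.21] [0.1, 0.1, -3.8]
[0.34, 1.32, 9.22] [3.1, 0.0, -3.8]
[0.5, 3.78, 12.0] [7.1, -0.1, -3.8]
[0.54, 4.33, 13.74] [11.1, -0.2, -3.8]
```

step_arm([
  [[0.1, -0.6, 3.2], [0, 0, -2], 0],
  [[0.2, -1.1, 6.2], [0, 0, -3.8], 0],
  [[0.3, 0.3, 8], [1.5, 0, -3.8], 0],
  [[0.35, 1.4, 9.2], [3, 0, -3.8], 0],
  [[0.4, 2.6, 10.6], [5, 0, -3.8], 0],
  [[0.5, 3.8, 11.9], [7, 0, -3.8], 0],
  [[0.5, 3.8, 11.9], [7, 0, -3.8], 0],
])

```text
time_s: 14.4
eef_pos: [474.6, 302.2, 216.4]
ee_rot: [0.199, 0.779, 0.575, 0.15]
force: [0.4, 0.3, -0.8]
grip_width: 0.247
grip_force: 59.7
```

```bash
python3 - <<'E'
from h import *
from rig import ctrl
s=ctrl.sense();print(s["eef_pos"],s["force"])
w=ctrl.capture("wrist");t=ctrl.capture("scene");pickle.dump(({"wrist":w,"scene":t},s),open("b1.pkl","wb"))
A=cv2.resize(w["img"],(480,360),interpolation=cv2.INTER_AREA);A=w["img"]
# 800x600: wrist full height crop + scene crop
wc=w["img"][0:300,150:550]; sc=cv2.resize(t["img"][250:350,150:250],(400,400),interpolation=cv2.INTER_CUBIC)
wc=cv2.resize(wc,(400,300)); cv2.imwrite("pics/b1.png",np.hstack([cv2.copyMakeBorder(wc,0,100,0,0,cv2.BORDER_CONSTANT),sc])[:,:,::-1])
P=[st(p) for p in([0,0,60],[-16,0,60],[16,0,60],[0,16,60],[0,-16,60],[-26,-18,150],[-26,18,150])]
print(proj(w,P).round().tolist());q=quat(s)
print(proj(w,[q.apply([-.5,-2.5,169.2-k])+s["eef_pos"] for k in(0,24,100)]).round().tolist())
rows([foot_at(0,50,24),foot_at(1,38,20),foot_at(2,28,17)],s)
E
```

```text
[474.63164569 302.24227082 216.44695816] [ 0.36930629  0.32622504 -0.82916653]
[[319.0, 208.0], [303.0, 210.0], [334.0, 206.0], [319.0, 190.0], [319.0, 225.0], [349.0, 264.0], [349.0, 212.0]]
[[319.0, 210.0], [319.0, 217.0], [318.0, 247.0]]
[0.04, 0.67, 1.72] [4.1, -0.1, -0.4]
[0.04, 1.35, 2.96] [8.1, -0.1, -0.4]
[0.04, 1.83, 4.04] [11.1, -0.1, -0.4]
```

step_arm([
  [[0, 0.35, 0.9], [2, 0, 0], 0],
  [[0, 0.7, 1.7], [4, 0, 0], 0],
  [[0, 0.7, 1.7], [4, 0, 0], 0],
])

```text
time_s: 14.88
eef_pos: [487.5, 300.0, 205.4]
ee_rot: [0.172, 0.784, 0.581, 0.131]
force: [2.4, 0.2, -2.0]
grip_width: 0.248
grip_force: 59.5
```

step_arm([
  [[0, 0.35, 0.6], [2, 0, 0], 0],
  [[0, 0.7, 1.2], [4, 0, 0], 0],
  [[0, 0.7, 1.2], [4, 0, 0], 0],
])

```text
time_s: 15.25
eef_pos: [498.2, 296.9, 197.3]
ee_rot: [0.144, 0.79, 0.586, 0.111]
force: [2.7, 1.3, -1.6]
grip_width: 0.244
grip_force: 59.5
```

```bash
python3 - <<'E'
from h import *
from rig import ctrl
s=ctrl.sense();print(s["eef_pos"],s["force"])
rows([foot_at(2,28,17),foot_at(3,20,15),foot_at(2,18,10),foot_at(0,17,0)],s)
E
```

```text
[498.22589605 296.93404768 197.34569957] [ 2.66049062  1.33017562 -1.59636745]
[-0.13, 0.8, 1.11] [3.2, -0.3, -0.2]
[-0.14, 1.2, 1.94] [5.2, -0.3, -0.2]
[-0.13, 2.49, 2.31] [10.2, -0.3, -0.2]
[-0.13, 5.1, 3.15] [20.2, -0.3, -0.2]
```

step_arm([
  [[-0.05, 0.4, 0.6], [1.6, 0, 0], 0],
  [[-0.1, 0.8, 1.1], [3.2, -0.3, 0], 0],
  [[-0.1, 0.8, 1.1], [3.2, -0.3, 0], 0],
])

```text
time_s: 15.62
eef_pos: [509.0, 292.6, 189.2]
ee_rot: [0.123, 0.794, 0.588, 0.091]
force: [0.8, 1.2, -2.6]
grip_width: 0.247
grip_force: 59.6
```

step_arm([
  [[0, 0.2, 0.4], [1, 0, 0], 0],
  [[0, 0.4, 0.8], [2, 0, 0], 0],
  [[0, 0.4, 0.8], [2, 0, 0], 0],
])

```text
time_s: 16.0
eef_pos: [514.8, 290.8, 182.8]
ee_rot: [0.109, 0.796, 0.59, 0.081]
force: [0.2, 1.6, -3.6]
grip_width: 0.248
grip_force: 59.7
```

```bash
python3 - <<'E'
from h import *
from rig import ctrl
s=ctrl.sense();print(s["eef_pos"],s["force"],s["wrist_torque"])
rows([foot_at(2,20,12),foot_at(1,19,7),foot_at(0,18,3),foot_at(0,18,0)],s)
E
```

```text
[514.82654948 290.75991143 182.75082769] [ 0.17380397  1.5726253  -3.62778072] [0.88056645 0.24257456 0.23127898]
[-0.01, 0.85, -0.05] [2.8, 0.1, -0.2]
[-0.01, 2.2, 0.17] [7.8, 0.0, -0.2]
[-0.0, 3.23, 0.46] [11.8, 0.0, -0.2]
[-0.0, 4.09, 0.68] [14.8, 0.0, -0.2]
```

step_arm([
  [[0, 0.4, 0], [1.4, 0, 0], 0],
  [[0, 0.85, 0], [2.8, 0, 0], 0],
  [[0, 1.5, 0.1], [5.3, 0, 0], 0],
  [[0, 2.2, 0.15], [7.8, 0, 0], 0],
  [[0, 2.2, 0.15], [7.8, 0, 0], 0],
])

```text
time_s: 16.62
eef_pos: [536.2, 284.4, 187.9]
ee_rot: [0.055, 0.802, 0.594, 0.041]
force: [-1.3, 2.6, 0.7]
grip_width: 0.243
grip_force: 60.1
```

step_arm([
  [[0, 0.5, 0.1], [2, 0, 0], 0],
  [[0, 1.0, 0.2], [4, 0, 0], 0],
  [[0, 1.0, 0.2], [4, 0, 0], 0],
])

```text
time_s: 17.0
eef_pos: [545.5, 281.5, 187.2]
ee_rot: [0.027, 0.803, 0.595, 0.021]
force: [0.3, 1.8, -0.6]
grip_width: 0.247
grip_force: 59.9
```

```bash
python3 - <<'E'
from h import *
from rig import ctrl
s=ctrl.sense();print(s["eef_pos"],s["force"],s["wrist_torque"])
rows([foot_at(0,18,0),foot_at(0,15,0)],s)
w=ctrl.capture("wrist");t=ctrl.capture("scene")
sc=cv2.resize(t["img"][250:330,150:250],(400,320),interpolation=cv2.INTER_CUBIC);wc=cv2.resize(w["img"],(400,300))
cv2.imwrite("pics/b2.png",np.hstack([cv2.copyMakeBorder(wc,0,20,0,0,cv2.BORDER_CONSTANT),sc])[:,:,::-1])
E
```

```text
[545.54240696 281.48663445 187.23389385] [ 0.30076601  1.79261111 -0.57471114] [0.74773361 0.00277287 0.00394905]
[-0.01, 0.91, 0.06] [3.1, -0.0, -0.2]
[-0.01, 0.89, 0.36] [3.1, -0.0, -0.2]
```

step_arm([
  [[0, 0.45, 0], [1.5, 0, 0], 0],
  [[0, 0.9, 0.05], [3.1, 0, 0], 0],
  [[0, 0.9, 0.2], [3.1, 0, 0], 0],
  [[0, 0.9, 0.2], [3.1, 0, 0], 0],
])

```text
time_s: 17.6
eef_pos: [553.9, 279.0, 185.5]
ee_rot: [0.005, 0.803, 0.595, 0.004]
force: [-0.4, 2.0, -1.5]
grip_width: 0.245
grip_force: 59.7
```

step_arm([
  [[0, 0, 0.15], [0, 0, 0], 0],
  [[0, 0, 0.15], [0, 0, 0], 0],
])

```text
time_s: 17.85
eef_pos: [553.9, 279.1, 184.7]
ee_rot: [0.006, 0.803, 0.596, 0.005]
force: [-0.9, 1.8, 1.4]
grip_width: 0.244
grip_force: 60.2
```

step_arm([
  [[0, 0, 0.15], [0, 0, 0], 0],
  [[0, 0, 0.15], [0, 0, 0], 0],
])

```text
time_s: 18.1
eef_pos: [554.2, 279.3, 184.6]
ee_rot: [0.006, 0.803, 0.596, 0.005]
force: [-1.7, 1.7, 11.4]
grip_width: 0.251
grip_force: 61.5
```

step_arm([
  [[0, 0, 0.15], [0, 0, 0], 0],
  [[0, 0, 0.15], [0, 0, 0], 0],
])

```text
time_s: 18.35
eef_pos: [554.5, 279.5, 184.5]
ee_rot: [0.006, 0.803, 0.596, 0.006]
force: [-3.3, 1.9, 19.2]
grip_width: 0.246
grip_force: 62.7
```

step_arm([
  [[0, 0, -0.25], [0, 0, 0], 0],
  [[0, 0, -0.25], [0, 0, 0], 28],
  [[0, 0, -0.25], [0, 0, 0], 35],
  [[0, 0, -0.25], [0, 0, 0], 48],
  [[0, 0, -0.25], [0, 0, 0], 48],
])

```text
time_s: 18.98
eef_pos: [553.9, 278.9, 183.6]
ee_rot: [0.005, 0.803, 0.595, 0.004]
force: [-0.4, -0.7, 0.8]
grip_width: 0.482
grip_force: 0.0
```

step_arm([
  [[0, 0, -2], [0, 0, 0], 48],
  [[0, 0, -5], [0, 0, 0], 48],
  [[0, 0, -9], [0, 0, 0], 48],
  [[0, 0, -12], [0, 0, 0], 48],
  [[0, 0, -12], [0, 0, 0], 0],
])

```text
time_s: 19.6
eef_pos: [552.9, 279.6, 306.1]
ee_rot: [0.006, 0.803, 0.595, 0.006]
force: [0.2, -0.5, -0.5]
grip_width: 0.277
grip_force: 0.0
```

```bash
python3 - <<'E'
from h import *
from rig import ctrl
s=ctrl.sense();print(s["eef_pos"],s["force"],s["joints"])
P=[st([0,0,z]) for z in(220,173)]+[st([-36,74.6,177]),st([-36,34,144])]
cs={c:ctrl.capture(c) for c in("wrist","scene","top")}
for c in cs: print(c,proj(cs[c],P).round().tolist())
w=cs["wrist"]["img"];t=cs["scene"]["img"];p=cs["top"]["img"]
f=lambda i,u,v,ww,hh:cv2.resize(i[v:v+hh,u:u+ww],(400,300),interpolation=cv2.INTER_CUBIC)
cv2.imwrite("pics/b3.png",np.vstack([np.hstack([f(w,0,0,640,480),f(w,200,130,240,180)]),np.hstack([f(t,150,240,120,90),f(p,130,190,100,75)])])[:,:,::-1])
pickle.dump((cs,s),open("b3.pkl","wb"))
E
```

```text
[552.90995497 279.6116861  306.0865926 ] [ 0.23405586 -0.47146375 -0.5142307 ] [ 0.2824077   0.48933965  1.05217646 -0.00722057  1.5838063   0.57723952]
wrist [[321.0, 240.0], [320.0, 222.0], [269.0, 123.0], [276.0, 174.0]]
scene [[196.0, 263.0], [198.0, 278.0], [171.0, 293.0], [190.0, 299.0]]
top [[174.0, 230.0], [180.0, 233.0], [150.0, 238.0], [168.0, 243.0]]
```

View pics/b3.png

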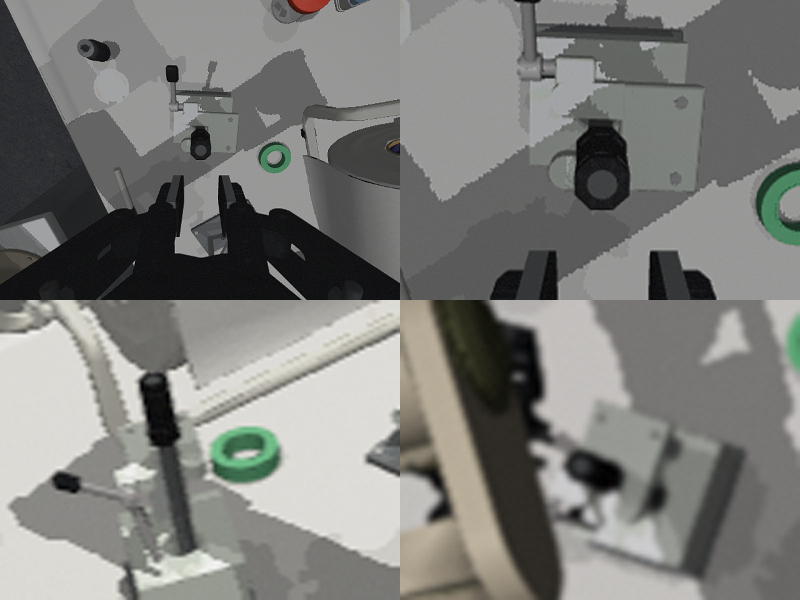

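The picture shows the probe upright in the fork slot, cap top at (321,242) as predicted. The lever is still raised, pad at about (275,115). Everything else is undisturbed. Next I press the lever with closed fingers.

```bash
python3 - <<'E'
from h import *
R0=stool(0);rows([(st([-35,67,230]),R0),(st([-35,67,195]),R0),(st([-35,67,145]),R0),(st([-35,67,125]),R0)]);print(st([-35,67,0]))
E
```

```text
[6.65, -3.4, 7.19] [0.7, 0.1, -0.2]
[6.66, -3.44, 10.69] [0.7, 0.1, -0.2]
[6.66, -3.5, 15.69] [0.7, 0.1, -0.2]
[6.66, -3.52, 17.69] [0.7, 0.1, -0.2]
[539.72936751 352.53172535   0.        ]
```

step_arm([
  [[3.5, -1.8, 0], [0.4, 0, 0], 0],
  [[6.65, -3.4, 0], [0.7, 0, 0], 0],
  [[6.65, -3.4, 4], [0.7, 0, 0], 0],
  [[6.65, -3.4, 8], [0.7, 0, 0], 0],
  [[6.65, -3.4, 10], [0.7, 0, 0], 0],
  [[6.65, -3.4, 11], [0.7, 0, 0], 0],
  [[6.65, -3.4, 11], [0.7, 0, 0], 0],
])

```text
time_s: 20.62
eef_pos: [540.5, 352.4, 192.8]
ee_rot: [0.0, 0.803, 0.595, -0.0]
force: [0.3, 0.1, -1.0]
grip_width: 0.001
grip_force: 0.0
```

step_arm([
  [[0, 0, 1], [0, 0, 0], 0],
  [[0, 0, 2], [0, 0, 0], 0],
  [[0, 0, 3], [0, 0, 0], 0],
  [[0, 0, 4], [0, 0, 0], 0],
  [[0, 0, 4.5], [0, 0, 0], 0],
  [[0, 0, 4.5], [0, 0, 0], 0],
])

```text
time_s: 21.38
eef_pos: [540.6, 352.5, 148.0]
ee_rot: [0.0, 0.803, 0.596, 0.0]
force: [-0.1, 0.8, -0.8]
grip_width: -0.003
grip_force: 0.0
```

step_arm([
  [[0, 0, 0.5], [0, 0, 0], 0],
  [[0, 0, 1], [0, 0, 0], 0],
  [[0, 0, 1.4], [0, 0, 0], 0],
  [[0, 0, 1.4], [0, 0, 0], 0],
])

```text
time_s: 21.88
eef_pos: [540.6, 352.5, 133.9]
ee_rot: [0.0, 0.803, 0.596, 0.0]
force: [0.6, 0.3, -0.2]
grip_width: -0.0
grip_force: 0.0
```

step_arm([
  [[0, 0, 0.3], [0, 0, 0], 0],
  [[0, 0, 0.5], [0, 0, 0], 0],
  [[0, 0, 0.5], [0, 0, 0], 0],
])

```text
time_s: 22.25
eef_pos: [540.7, 352.6, 129.2]
ee_rot: [0.0, 0.803, 0.596, 0.001]
force: [-0.2, 0.0, 0.4]
grip_width: -0.002
grip_force: 0.1
```

step_arm([
  [[0, 0, 0.25], [0, 0, 0], 0],
  [[0, 0, 0.4], [0, 0, 0], 0],
  [[0, 0, 0.4], [0, 0, 0], 0],
])

```text
time_s: 22.62
eef_pos: [541.1, 353.0, 126.3]
ee_rot: [0.001, 0.803, 0.596, 0.002]
force: [0.2, 2.0, 6.1]
grip_width: -0.004
grip_force: 2.6
```

step_arm([
  [[0, 0, 0.2], [0, 0, 0], 0],
  [[0, 0, 0.3], [0, 0, 0], 0],
  [[0, 0, 0.3], [0, 0, 0], 0],
])

```text
time_s: 23.0
eef_pos: [541.8, 353.7, 125.0]
ee_rot: [0.001, 0.803, 0.596, 0.003]
force: [-0.1, 3.2, 14.0]
grip_width: -0.001
grip_force: 5.9
```

step_arm([
  [[0, 0, 0.2], [0, 0, 0], 0],
  [[0, 0, 0.2], [0, 0, 0], 0],
  [[0, 0, 0.2], [0, 0, 0], 0],
])

```text
time_s: 23.38
eef_pos: [542.3, 354.4, 124.0]
ee_rot: [0.001, 0.803, 0.596, 0.005]
force: [0.1, 5.4, 16.6]
grip_width: -0.0
grip_force: 8.0
```

step_arm([
  [[0, 0, -1], [0, 0, 0], 0],
  [[0, 0, -4], [0, 0, 0], 0],
  [[0, 0, -9], [0, 0, 0], 0],
  [[0, 0, -14], [0, 0, 0], 0],
  [[0, 0, -18], [0, 0, 0], 0],
  [[-5, 0, -20], [0, 0, 0], 0],
  [[-6, 3, -20], [0, 0, 0], 0],
  [[-6, 3, -20], [0, 0, 0], 0],
])

```text
time_s: 24.38
eef_pos: [552.5, 284.8, 319.8]
ee_rot: [0.0, 0.804, 0.594, -0.0]
force: [0.2, -0.3, -0.9]
grip_width: 0.003
grip_force: 0.0
```

```bash
python3 - <<'E'
from h import *
from rig import ctrl
w=ctrl.capture("wrist");s=ctrl.sense();print(s["eef_pos"],s["force"],s["time_s"])
g=cv2.cvtColor(w["img"],cv2.COLOR_RGB2GRAY)
# dark blob near predicted pad, for several lever values
for v in(0,.1,.2,.3,1.4):
    an=v-.79; p=st([-36,34+50*np.cos(an)-4.5*np.sin(an),144+50*np.sin(an)+4.5*np.cos(an)]);u=proj(w,p)[0];print(v,u.round(1),int(g[int(u[1]),int(u[0])]))
u=proj(w,st([-36,69,109]))[0].astype(int);c=g[u[1]-30:u[1]+30,u[0]-30:u[0]+30]
n,l,stt,ce=cv2.connectedComponentsWithStats((c<35).astype(np.uint8))
for i in range(1,n):
    if stt[i,4]>30: print(stt[i].tolist(),(ce[i]+u-30).round(1),stt[i,:2]+u-30)
top=proj(w,[st([0,0,220])])[0];print("captop pred",top)
o=np.array([-36.,0,144]);print("arm px",[(proj(w,st([-36,y,144]))[0].round().tolist()) for y in(-15,0,15)])
E
```

```text
[551.86777454 285.85840531 319.75375572] [-0.4481667  -0.3220757   1.05278561] 24.425
0 [285.6 130.1] 25
0.1 [285.1 126.8] 22
0.2 [284.5 123.9] 14
0.3 [283.9 121.3] 158
1.4 [277.6 132.1] 154
[26, 18, 15, 19, 211] [289.7 128.8] [282 121]
captop pred [325.9827305  240.29589282]
arm px [[286.0, 230.0], [285.0, 214.0], [284.0, 198.0]]
```

```bash
python3 - <<'E'
from h import *
from rig import ctrl
w=ctrl.capture("wrist");g=cv2.cvtColor(w["img"],cv2.COLOR_RGB2GRAY)
c=g[200:275,290:360];n,l,stt,ce=cv2.connectedComponentsWithStats((c<45).astype(np.uint8))
big=[(ce[i]+[290,200]).round(1).tolist()+[int(stt[i,4])] for i in range(1,n) if stt[i,4]>150]
mid=proj(w,[st([0,0,z]) for z in(220,196,173)]);print(big,mid.round(1).tolist())
print([int(g[int(v),int(u)]) for u,v in proj(w,[st([-36,y,147]) for y in range(-16,24,4)])])
if any(abs(b[0]-mid[:,0].mean())<8 for b in big): print(ctrl.finish_job())
E
```

```text
[[322.2, 225.9, 1317]] [[327.3, 241.4], [326.9, 231.5], [326.5, 223.4]]
[104, 104, 103, 159, 168, 168, 168, 170, 167, 169]
the job is handed in; nothing more can be done
None
```

The job is handed in: the probe was laid home on the rest, retaken by its cap and stood upright on the bore floor in the forked head, then the lever was pressed to its stop; no verdict came back. I had used all ten pictures by then, so I checked the lever and the final cap position only by force readings and pixel measurements.

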